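# Open the drawer and unscrew the sample jar

### The job

Pull the drawer of the small grey cabinet fully open by its bar handle, then unscrew the white cap of the amber sample jar while the jar stays seated in the drawer's square pocket, which braces it. As soon as the thread lets go, lift the cap straight up and finish while still holding it, level, one to three centimetres above the jar's mouth; leave the dropper bottle, the petri dish and the forceps alone.

Things in the scene. Friction and masses are not known exactly. Their poses are not given: they have to be found in the camera images.
- drawer (a joint): drawer of the grey cabinet: 0 shut, 0.125 m fully open at its stop; level slide, 1.5 N friction, stays where it is left. Cabinet 130 mm wide, 150 mm deep, top 104 mm above the worktop, fixed; blue drawer front 126 mm wide, its top edge 100 mm above the worktop
- handle (a point): middle of the drawer's steel bar handle, 80 mm above the worktop: a level round bar 10 mm thick, 70 mm long, its axis 45 mm out from the blue front, held at both ends. The point's x axis points from the handle INTO the cabinet (the drawer opens along -x), y runs along the bar, z up
- pocket (a point): floor centre of the square pocket in the drawer (58 mm square, 28 mm deep, floor 12 mm above the worktop) where the jar stands; 108 mm behind the bar handle, 55 mm behind the inner face of the drawer front; axes as the handle's. With the drawer fully open it stands 71 mm out in front of the cabinet body
- jar_mouth (a point): centre of the rim of the loose amber jar, 62 mm above its foot (74 mm above the worktop when seated). 200 g; square body 56 mm wide, 41 mm high, round neck 34 mm wide. The pocket keeps it from turning but nothing holds it down. z up, x and y along the jar's sides. The cap's underside sits 16 mm below this rim, so it must rise 16 mm to clear it
- cap_center (a point): centre of the white ribbed screw cap (red stripe on top): 49 mm diameter, 26 mm tall, 45 g; z its axis, up. Screwed on, its underside is 58 mm above the worktop, 5 mm above the jar's square shoulder (fingers no lower). Tight: 0.2 to 0.45 N m. Unscrews counter-clockwise from above, rising 2 mm; free after 60 degrees, stopped at 94: turn 70 to 85 in one grasp. Then lifts straight off
- dropper_center (a point): middle of a loose dropper bottle with a blue top, 33 mm diameter, 85 mm tall; leave it alone
- dish_center (a point): middle of a loose petri dish with lid, 68 mm diameter, 15 mm high; leave it alone
- tweezers_center (a point): middle of loose steel forceps, 118 mm long, 11 mm high; leave them alone

How it is judged:
On the way, in this order (a step that is already met when the one before it is completed fails the run):
1. the drawer is fully open (115 mm or more of its 125 mm) (value of joint drawer above 0.115 m), for 0.2 s.
2. the cap is unscrewed: gripped and turned at least 55 degrees on the jar, still down on its neck (angle between the x axis of cap_center and the x axis of jar_mouth, either way round above 0.96 rad and contact force between the fingers and cap above 1 N and z of cap_center in the frame of jar_mouth below 0.012 m), for 0.1 s.
At the end, for the whole second after the job is handed in: The fingers hold the cap still and level (11 degrees), its underside 5 to 40 mm above the jar's rim, axes within 15 mm, not touching the jar; the jar stands seated in its pocket (within 4 mm of its floor), upright, fingers off it; the drawer is open by at least 110 mm (contact force between the fingers and cap above 1 N and contact force between cap and jar below 0.05 N and z of cap_center in the frame of jar_mouth between 0.018 and 0.053 m and horizontal distance between cap_center and jar_mouth below 0.015 m and angle between cap_center's own z axis and vertical below 0.2 rad and linear speed of cap below 0.02 m/s and value of joint drawer above 0.11 m and z of jar_mouth in the frame of pocket below 0.066 m and angle between jar_mouth's own z axis and vertical below 0.08 rad and contact force between the fingers and jar below 0.5 N); the arm keeps its last pose, push and grip.
It fails at once if the jar is pulled up out of its seat (more than 10 mm) or tipped (z of jar_mouth in the frame of pocket above 0.072 m or angle between jar_mouth's own z axis and vertical above 0.25 rad).
It fails at once if the dropper bottle, the petri dish or the forceps are disturbed (moved more than 25 mm) (distance of any of dropper_center, dish_center, tweezers_center from where it was at the start of the episode above 0.025 m).
It also fails if it takes over 48 s, if anything falls off the work surface, if the arm or the gripper's body presses on something with over 40 N, if the wrist force passes 120 N, or if a joint passes its speed limit or range.

### The arm

A 7-joint arm with a two-finger parallel gripper is mounted at the origin on a cart in front of the work surface, level with it; the furniture and walls round the work are solid. World frame = base frame: x ahead of the robot, y to its left, z up, the work surface at z = 0. Lengths are in m, angles in rad, forces in N, time in s.
With the tool pointing down it reaches from about 0.4 to 0.9 m from the base axis. Payload 5.5 kg.
Tool frame: the origin (TCP) lies at the very end of the fingers, on their centre line; the grasp point (between the pads) lies 19 mm behind it (ctrl.grasp_offset is the distance from the TCP to the grasp point, in m); y points along the fingers, x is the direction in which the jaws open and shut, and the axes are right-handed (so a half turn about y gives the same grasp; the last joint's range is limited). The gripper opens to 92 mm and grips with 3 to 60 N. Pads are 19 mm wide; open, the fingers measure 130 mm over their backs; the gripper's body (75 mm by 190 mm) begins 47 mm behind the grasp point.
Start: joints at [1.498, 0.501, -0.427, 1.55, 0.221, 1.138, -0.21], TCP at [0.214, -0.614, 0.227] pointing down, gripper open.
Joint ranges: [-2.88, 2.88], [-0.31, 2.03], [-1.54, 1.56], [0.2, 2.42], [-1.41, 4.55], [0.19, 2.02], [-2.57, 2.57]. Speed limits (rad/s): [2.57, 2.57, 3.14, 3.14, 3.14, 3.14, 3.14].

### API

Orientations are given as a rotation vector (axis times angle).
In Python, from plant import telemetry, imaging, ctrl, models gives the robot as it stands. The module is installed in compiled form; this text tells all that it offers.
- The arm moves only by the shell command python3 -m jog 'ROWS'. ROWS is JSON, one flat list of numbers, 5 for each row, row after row: the shift along the tool's x, y, z in units of 30 mm (1.0 is 30 mm), then the turn about the tool's y in units of 6 degrees (1.0 is 6 degrees), then the finger opening in mm, from 0 to 91.8. In form: [dx, dy, dz, turn, jaw, dx, dy, dz, turn, jaw, ...]. A call has 1 to 12 rows; each row shifts and turns the commanded pose from where the row before left it, along the tool's axes as they then stand; what a row does not reach is not made up. A row lasts 1/12 s, in which the tool goes at most 41.7 mm and 7.16 degrees, less where a joint would pass 70% of its speed; a pose out of reach is approached as far as the arm can. A call is refused whole if a number of a shift passes 1 or a number of a turn 1, either way. A call with a gripper value outside its range is refused whole. The fingers move at their own pace and stop on an object; the grip force is fixed at half the most. Time passes only in rows, so rows that do not move let the fingers close. It gives the time, the measured TCP pose, the force and the opening at its end, in the units of the state.
- telemetry.observe(): the state, without advancing time (a new reading comes with each control period).
- imaging.capture(name): name is "side" or "top" or "wrist"; returns a dict with "img" (420x560x3 uint8, blue, green, red), "fx", "fy", "cx", "cy" (pixels), "T" (4x4, takes a point from camera to world coordinates); the wrist camera has in their place "hand_eye" (4x4, takes a point from camera to tool coordinates, whose origin is the TCP and whose axes are the tool frame's). Camera axes: x right, y up, looking along -z (the intrinsics and any distortion apply to the point x, -y, -z); pixel columns grow to the right and rows downward; lengths in m; the calibration is good to about 2 mm. A picture is of the moment at which its call begins: read the wrist's pose just before it. There is no depth.
- ctrl.sign_off(): hands the job in, once; it reports no verdict.
Trained networks look in a picture, given as the dict that the camera call returned (one of the last four; its "shot" number tells which), for a name from the list of things; names that differ only in an ending like _2 or _b are one class to them, and where a whole thing is asked for, a point or a joint stands for the part that bears it (a point fixed in the world has none). Each returns a list of dicts, best first, with "score" (0 to 1); they miss things now and then, are a little off and sometimes report something else, mostly with a low value. They report only what shows in the picture. A call takes as long as a camera call.
- models.regions_of(picture, target): "pixels" (420x560 bool, what is visible of it) and "extent" ([left, top, right, bottom] in pixels, round what is visible of it).
The state is a dict: "clock": time; "joint_positions": joint angles; "joint_vel": joint speeds; "effort": joint torques, N m; "eef_pos": TCP position; "eef_rot": TCP orientation; "contact_force": force on the tool from outside, world axes, zero at the start; "wrist_torque": the same for the moment, N m; "finger_gap": finger opening in m.
Only numpy, scipy, OpenCV 4.12 (cv2) and the standard library are available. Lean on these libraries where they do the work, as an engineer would, in place of code of your own. Each camera call takes 0.05 s, during which the arm holds its last target.

## Working session

There is one attempt and no reset: what is moved stays moved. The work goes in short steps, Python scripts to look and compute and a shell command to move; the robot and the scene stay as the last step left them, time stands still between calls to the robot, and variables do not carry over. Pictures are saved under pics/ and viewed, and the job is handed in when it is done.

```bash
mkdir -p pics; ls
cat > h.py <<'E'
import numpy as np, cv2
from scipy.spatial.transform import Rotation as R
from plant import telemetry, imaging, ctrl, models
def proj(c,T,p):
    q=np.linalg.inv(T)@np.append(p,1); return np.array([c['cx']+c['fx']*q[0]/-q[2], c['cy']-c['fy']*q[1]/-q[2]])
def ray(c,T,u,v):
    d=np.array([(u-c['cx'])/c['fx'],-(v-c['cy'])/c['fy'],-1]); return T[:3,3],T[:3,:3]@d
def atz(c,T,u,v,z):
    o,d=ray(c,T,u,v); return o+d*(z-o[2])/d[2]
def tool():
    s=telemetry.observe(); T=np.eye(4); T[:3,:3]=R.from_rotvec(s['eef_rot']).as_matrix(); T[:3,3]=s['eef_pos']; return s,T
E
python3 - <<'E'
from h import *
s,T=tool(); print(s); print(T.round(3)); print(ctrl.grasp_offset)
for n in ['side','top','wrist']:
    c=imaging.capture(n); cv2.imwrite(f'pics/{n}0.png',c['img']); print(n,[k for k in c if k!='img'],c['fx'],c['cx'],c['cy'],(c['T'] if 'T' in c else c['hand_eye']).round(3).tolist())
    for t in ['handle','pocket','jar_mouth','cap_center','dropper_center','dish_center','tweezers_center','drawer']:
        try: print(t,[(round(r['score'],2),r['extent']) for r in models.regions_of(c,t)[:2]])
        except Exception as e: print(t,e)
E
```

```text
pics
{'clock': 0.0, 'joint_positions': array([ 1.49820445,  0.50183427, -0.42677463,  1.55141273,  0.22083098,
        1.13833572, -0.21031312]), 'joint_vel': array([ 0.00052455,  0.00215431, -0.00041648, -0.00070708, -0.00033531,
        0.00185382, -0.00041542]), 'effort': array([ 1.53058605e-03, -5.66592872e+01, -5.81623435e+00, -2.79109669e+01,
       -6.89199893e-02,  3.07867723e-02,  1.59781625e-04]), 'eef_pos': array([ 0.21389385, -0.61306741,  0.22570094]), 'eef_rot': array([-1.34839646,  0.95948122, -0.95690163]), 'contact_force': array([-1.09063658,  0.99296913,  0.15412502]), 'wrist_torque': array([-0.02566583,  0.0042898 ,  0.03898417]), 'finger_gap': 0.09197094259587472}
[[ 0.33  -0.001  0.944  0.214]
 [-0.944  0.002  0.33  -0.613]
 [-0.002 -1.     0.     0.226]
 [ 0.     0.     0.     1.   ]]
0.0188
side ['fx', 'fy', 'cx', 'cy', 'T', 'shot'] 450.61631246086125 273.11489445755336 208.84023724581806 [[-0.758, 0.429, -0.49, -0.016], [-0.651, -0.478, 0.589, 0.464], [0.018, 0.766, 0.642, 0.754], [0.0, 0.0, 0.0, 1.0]]
handle [(0.79, [319.1, 157.3, 371.4, 202.4])]
pocket [(0.8
[... 462 characters left out ...]
 0.0, 0.0, 1.0]]
handle [(0.92, [345.3, 206.2, 373.9, 255.9]), (0.4, [296.3, 179.8, 303.4, 194.0])]
pocket [(0.63, [341.0, 209.2, 371.6, 254.7])]
jar_mouth []
cap_center []
dropper_center [(0.62, [293.6, 178.6, 305.2, 191.3]), (0.19, [345.2, 207.4, 368.1, 251.1])]
dish_center [(0.91, [218.3, 228.3, 240.7, 249.2])]
tweezers_center []
drawer [(0.9, [344.7, 209.4, 372.4, 254.1])]
wrist ['fx', 'fy', 'cx', 'cy', 'hand_eye', 'shot'] 345.9513921528263 277.6859135232086 205.45567373475 [[1.0, 0.001, 0.0, 0.0], [-0.0, 0.278, -0.961, -0.158], [-0.001, 0.961, 0.278, 0.075], [0.0, 0.0, 0.0, 1.0]]
handle []
pocket []
jar_mouth []
cap_center []
dropper_center []
dish_center []
tweezers_center []
drawer []
```

Run:
```python
import cv2
a=cv2.imread('pics/top0.png')[140:290,190:440]; cv2.imwrite('pics/topz.png',cv2.resize(a,None,fx=3.2,fy=3.2,interpolation=cv2.INTER_CUBIC))
a=cv2.imread('pics/side0.png')[130:390,150:420]; cv2.imwrite('pics/sidez.png',cv2.resize(a,None,fx=2.3,fy=2.3,interpolation=cv2.INTER_CUBIC))
```

```text
(no output)
```

View pics/topz.png

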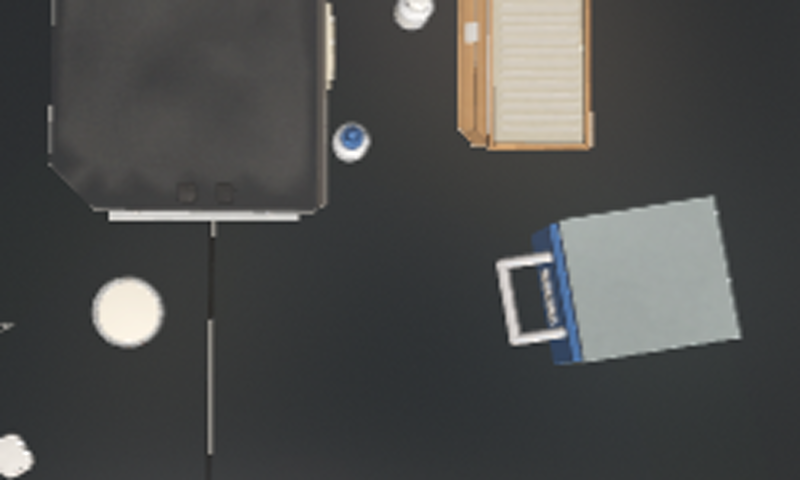

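View pics/sidez.png

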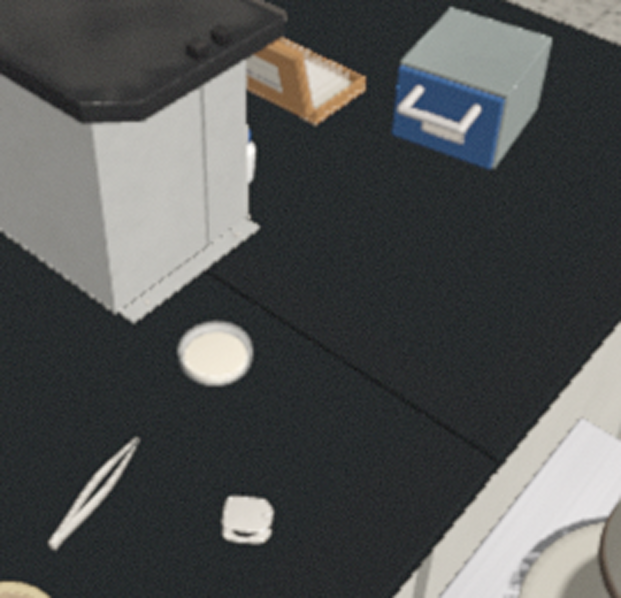

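View pics/top0.png

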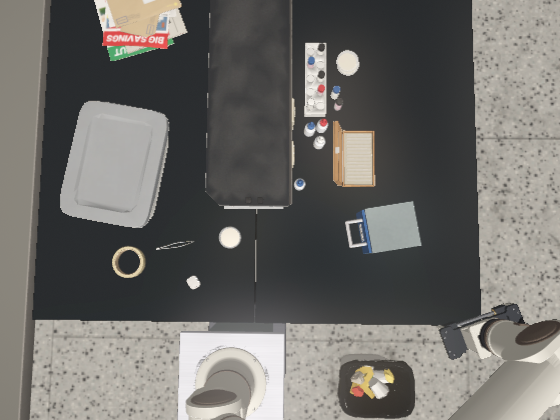

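View pics/wrist0.png

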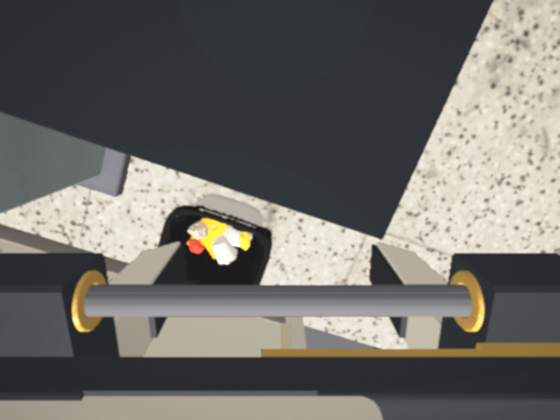

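Run:
```python
from h import *
c=imaging.capture('top');T=c['T']
a=c['img'][190:270,330:430]; cv2.imwrite('pics/cab.png',cv2.resize(a,None,fx=7,fy=7,interpolation=cv2.INTER_CUBIC))
f=lambda x,y,z:atz(c,T,x/3.2+190,y/3.2+140,z).round(4)
for p in [(557,222),(715,197),(740,338),(583,360)]: print(p,f(*p,.104))
for p in [(502,261),(516,343)]: print(p,f(*p,.085))
s=imaging.capture('side');
a=s['img'][130:210,310:400]; cv2.imwrite('pics/cabs.png',cv2.resize(a,None,fx=7,fy=7,interpolation=cv2.INTER_CUBIC))
print(atz(c,T,218,228,0),atz(c,T,299,185,.08))
for p in [(206,205),(293,205)]: print(atz(c,T,*p,0.),atz(c,T,*p,.2))
```

```text
(557, 222) [ 0.5213 -0.3856  0.104 ]
(715, 197) [ 0.5455 -0.5274  0.104 ]
(740, 338) [ 0.4191 -0.5474  0.104 ]
(583, 360) [ 0.3978 -0.4078  0.104 ]
(502, 261) [ 0.4872 -0.339   0.085 ]
(516, 343) [ 0.4128 -0.3514  0.085 ]
[0.46986833 0.04811552 0.        ] [ 0.59441015 -0.19913593  0.08      ]
[0.54157528 0.08743042 0.        ] [0.51760367 0.05546448 0.2       ]
[ 0.5444915  -0.18471057  0.        ] [ 0.52010174 -0.17765445  0.2       ]
```

View pics/cab.png

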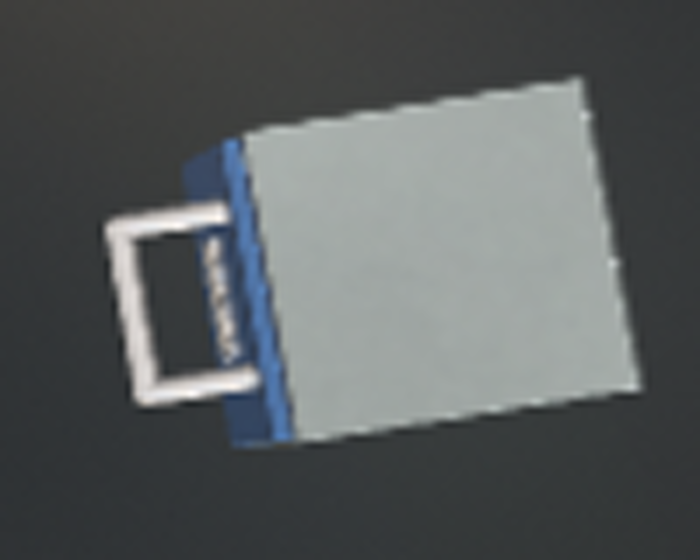

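View pics/cabs.png

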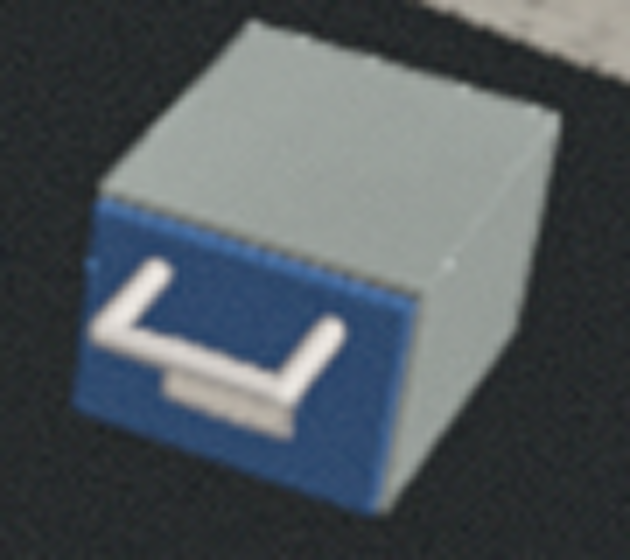

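```bash
cat > fit.py <<'E'
from h import *
from scipy.optimize import least_squares
c=imaging.capture('top');s=imaging.capture('side')
k=lambda L,o:[(x/7+o[0]-.43,y/7+o[1]-.43) for x,y in L]
top=k([(245,132),(582,78),(640,385),(297,440),(117,220),(146,398)],(330,190))
side=k([(100,190),(252,18),(562,115),(420,292),(98,335),(290,395)],(310,130))
# local: origin = handle, x in cabinet
def loc(sgn): return None
P={'FLt':None}
def pts(p):
    x=np.array([np.cos(p[2]),np.sin(p[2]),0]);y=np.array([-np.sin(p[2]),np.cos(p[2]),0]);o=np.array([p[0],p[1],0])
    g=lambda a,b,z:o+a*x+b*y+np.array([0,0,z])
    return [g(.054,.065,.104),g(.204,.065,.104),g(.204,-.065,.104),g(.054,-.065,.104),g(0,.0325,.082),g(0,-.0325,.082)]
def res(p,sep=False):
    P=pts(p)
    a=np.array([proj(c,c['T'],q) for q in P])-top
    b=np.array([proj(s,s['T'],q) for q in P])-side
    if sep: print(a.round(2).tolist(),b.round(2).tolist())
    return np.concatenate([a.ravel(),b.ravel()])
r=least_squares(res,[.45,-.345,-1.41]);print(r.x,np.degrees(r.x[2]));res(r.x,True)
E
python3 fit.py
```

```text
[ 0.44926363 -0.34063123 -1.39312534] -79.8202020296119
[[-1.65, 0.43], [1.59, -0.45], [2.18, 0.28], [-0.69, 1.11], [-0.99, 2.66], [-1.1, -0.79]] [[-0.79, -0.57], [0.38, -0.75], [0.02, -1.61], [0.31, 0.08], [1.07, -0.3], [-2.72, -0.73]]
```

```bash
sed -i 's/\.204/.195/g' fit.py; python3 fit.py
```

```text
[ 0.45015924 -0.343313   -1.39812225] -80.1065044125778
[[-0.59, 0.2], [-0.38, 0.08], [-0.04, 0.86], [0.15, 0.92], [-0.01, 2.35], [-0.23, -1.08]] [[-0.32, -1.14], [-0.27, 0.2], [-0.58, -0.47], [0.62, -0.42], [1.43, -0.93], [-2.45, -1.33]]
```

```bash
python3 -m jog '[-0.4,0,0.7,0,40,-0.5,0,0.85,0,40,-0.5,0,0.85,0,40,-0.5,0,0.85,0,34,-0.5,0,0.85,0,34,-0.5,0,0.85,0,34,-0.5,0,0.85,0,34,-0.5,0,0.85,0,34,-0.5,0,0.85,0,34,-0.5,0,0.85,0,34,-0.5,0.5,0.85,0.8,34,-0.4,0.5,0.8,0.8,34]'
cat > see.py <<'E'
from h import *
import sys
for i in range(1): pass
s,T=tool(); w=imaging.capture('wrist'); cv2.imwrite(f'pics/w{sys.argv[1]}.png',w['img'])
W=T@w['hand_eye']; x=T[:3,0]; print(s['clock'],s['eef_pos'].round(4),'heading',np.degrees(np.arctan2(x[1],x[0])).round(2),'j',s['joint_positions'].round(2),'F',s['contact_force'].round(1),'gap',s['finger_gap'])
E
python3 -m jog '[0,0,0,0,34,0,0,0,0,34]'
python3 see.py 1
```

```text
clock: 2.65
eef_pos: [0.4432, -0.3508, 0.1976]
eef_rot: [-1.283, 1.085, -1.089]
contact_force: [0.3, 0.1, -0.4]
finger_gap: 0.0339
clock: 2.82
eef_pos: [0.4427, -0.3499, 0.1961]
eef_rot: [-1.286, 1.082, -1.079]
contact_force: [-0.6, -0.5, -0.3]
finger_gap: 0.034
2.8167 [ 0.4427 -0.3499  0.1961] heading -80.07 j [ 1.03  0.4  -0.52  1.8   0.23  1.01 -0.97] F [-0.6 -0.5 -0.3] gap 0.033974301255569155
```

View pics/w1.png

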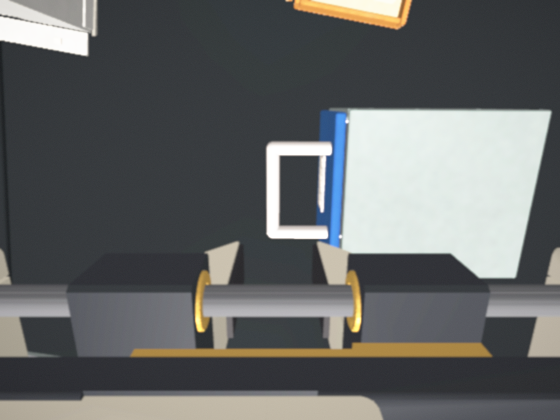

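Run:
```python
from h import *
s,T=tool(); w=imaging.capture('wrist'); W=T@w['hand_eye']
g=cv2.cvtColor(w['img'],cv2.COLOR_BGR2GRAY)
for r in (165,190,215): print(r,g[r,260:288].tolist())
print(g[135:150,273].tolist(),g[230:245,273].tolist())
for p in [(272.5,147),(272.5,190),(272.5,232)]:
    q=atz(w,W,*p,.08); print(q.round(4),(T[:3,:3].T@(q-T[:3,3])).round(4))
```

```text
165 [58, 58, 76, 156, 237, 253, 254, 255, 255, 255, 255, 255, 255, 254, 253, 243, 188, 111, 67, 59, 58, 60, 59, 60, 60, 60, 59, 60]
190 [61, 59, 65, 116, 201, 249, 255, 255, 255, 255, 255, 255, 255, 254, 253, 243, 189, 112, 66, 59, 59, 60, 59, 59, 58, 60, 59, 61]
215 [60, 59, 60, 87, 168, 242, 255, 255, 255, 255, 255, 255, 255, 254, 253, 244, 189, 112, 69, 59, 61, 59, 61, 60, 61, 59, 60, 60]
[59, 58, 60, 70, 118, 174, 205, 224, 242, 252, 255, 255, 255, 255, 255] [254, 255, 255, 255, 255, 255, 233, 110, 61, 60, 61, 61, 61, 61, 61]
[ 0.4841 -0.3408  0.08  ] [-0.0037  0.1166  0.0437]
[ 0.4498 -0.3465  0.08  ] [-0.0039  0.1166  0.0088]
[ 0.4138 -0.3525  0.08  ] [-0.0041  0.1166 -0.0277]
```

```bash
python3 -m jog '[-0.2,0.5,0.27,0,34,0,0.7,0,0,34,0,0.7,0,0,34,0,0.7,0,0,34,0,0.7,0,0,34,0,0.6,0,0,34,0,0.5,0,0,34,0,0,0,0,34,0,0,0,0,34]'; python3 see.py 2
```

```text
clock: 3.67
eef_pos: [0.4474, -0.3462, 0.0646]
eef_rot: [-1.284, 1.087, -1.085]
contact_force: [0.3, -0.4, 0.1]
finger_gap: 0.034
3.6667 [ 0.4474 -0.3462  0.0646] heading -80.47 j [ 0.96  0.57 -0.45  1.88  0.35  0.76 -1.08] F [ 0.3 -0.4  0.1] gap 0.0340298266595303
```

View pics/w2.png

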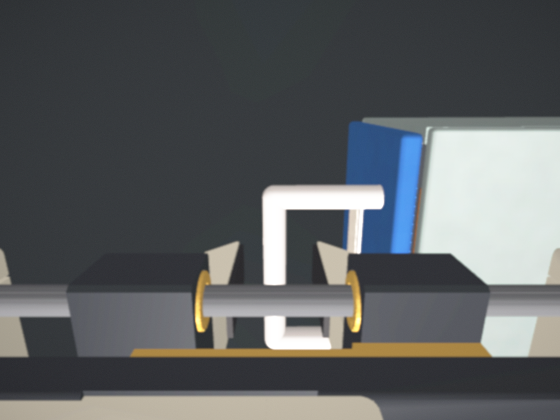

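The bar (cols 263–287) sits between the fingers (cols 240 and 317), with one finger inside the handle. I'll close and start pulling.

```bash
python3 -m jog '[0,0,0,0,4,0,0,0,0,4,0,0,0,0,4,0,0,0,0,4,0,0,0,0,4,0,0,0,0,4]'; python3 -m jog '[-0.15,0,0,0,4,-0.3,0,0,0,4,-0.3,0,0,0,4,-0.3,0,0,0,4,0,0,0,0,4]';python3 see.py 3
```

```text
clock: 4.22
eef_pos: [0.4488, -0.3445, 0.0654]
eef_rot: [-1.284, 1.084, -1.084]
contact_force: [-1.6, 1.9, 6.5]
finger_gap: 0.0086
clock: 4.63
eef_pos: [0.4431, -0.3109, 0.0654]
eef_rot: [-1.285, 1.084, -1.081]
contact_force: [-1.7, 1.3, 8.5]
finger_gap: 0.0089
4.6333 [ 0.4431 -0.3109  0.0654] heading -80.23 j [ 0.93  0.54 -0.46  1.94  0.34  0.74 -1.13] F [-1.7  1.3  8.5] gap 0.008879037011515298
```

```bash
python3 -m jog '[-0.35,0,0,0,4,-0.4,0,0,0,4,-0.4,0,0,0,4,-0.4,0,0,0,4,-0.4,0,0,0,4,-0.4,0,0,0,4,-0.3,0,0,0,4,-0.2,0,0,0,4,-0.15,0,0,0,4,0,0,0,0,4,0,0,0,0,4]';python3 see.py 4
```

```text
clock: 5.6
eef_pos: [0.4281, -0.2228, 0.0653]
eef_rot: [-1.285, 1.083, -1.082]
contact_force: [-2.1, 1.0, 10.0]
finger_gap: 0.0089
5.6 [ 0.4281 -0.2228  0.0653] heading -80.24 j [ 0.83  0.46 -0.48  2.08  0.34  0.67 -1.28] F [-2.1  1.  10. ] gap 0.008867893921264807
```

```bash
python3 -m jog '[-0.1,0,0,0,4,-0.05,0,0,0,4,0,0,0,0,4,0,0,0,0,4]'; python3 -m jog '[0,0,0,0,30,0,0,0,0,34,0,0,0,0,34]';python3 see.py 5
```

```text
clock: 5.98
eef_pos: [0.4278, -0.2212, 0.0654]
eef_rot: [-1.285, 1.083, -1.086]
contact_force: [-0.6, -5.6, 5.2]
finger_gap: 0.0086
clock: 6.23
eef_pos: [0.4266, -0.219, 0.0643]
eef_rot: [-1.284, 1.085, -1.082]
contact_force: [-0.4, 0.6, -0.0]
finger_gap: 0.0244
6.2333 [ 0.4266 -0.219   0.0643] heading -80.29 j [ 0.82  0.46 -0.48  2.09  0.34  0.67 -1.28] F [-0.4  0.6 -0. ] gap 0.024376235892242425
```

View pics/w5.png

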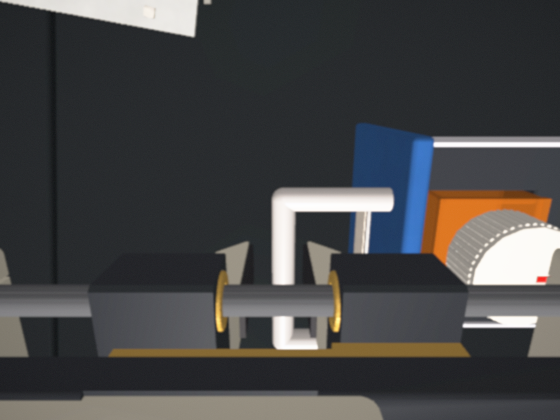

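```bash
python3 -m jog '[0,-0.6,0,0,34,0,-0.9,0,0,34,0,-1,0,0,64,0.5,-0.9,0,0,64,0.8,-0.6,0,0,64,0.9,-0.5,0,0,64,0.9,0,0,0,64,0.5,0,0,0,64,0,0,0,0,64,0,0,0,0,64]';python3 see.py 6
```

```text
clock: 7.12
eef_pos: [0.4451, -0.3266, 0.1989]
eef_rot: [-1.283, 1.087, -1.083]
contact_force: [-0.1, 0.5, -0.6]
finger_gap: 0.0638
7.1167 [ 0.4451 -0.3266  0.1989] heading -80.41 j [ 1.    0.37 -0.51  1.82  0.21  1.   -1.  ] F [-0.1  0.5 -0.6] gap 0.06382771472336175
```

View pics/w6.png

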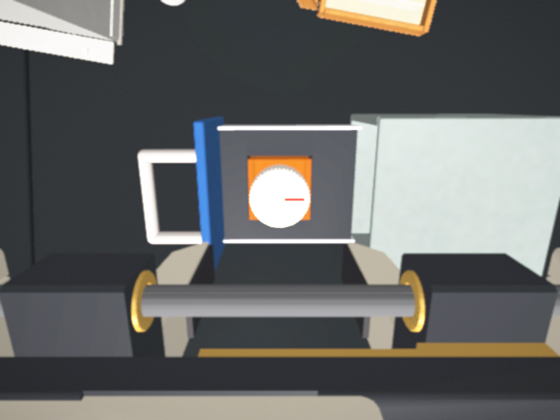

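Run:
```python
from h import *
for n in ['top','side']:
    c=imaging.capture(n); 
    o={'top':(320,180),'side':(290,130)}[n]
    a=c['img'][o[1]:o[1]+90,o[0]:o[0]+110]; cv2.imwrite(f'pics/{n}7.png',cv2.resize(a,None,fx=6,fy=6,interpolation=cv2.INTER_CUBIC))
s,T=tool(); w=imaging.capture('wrist'); W=T@w['hand_eye']
for t in ['cap_center','jar_mouth']:
  for r in models.regions_of(w,t)[:2]:
    m=r['pixels'].astype(np.uint8); cs,_=cv2.findContours(m,0,2); e=cv2.fitEllipse(max(cs,key=len)); print(t,r['score'],r['extent'],e)
```

```text
cap_center 0.79 [247.7, 165.3, 311.6, 225.3] ((280.7225036621094, 196.34912109375), (58.26115036010742, 59.872650146484375), 173.79139709472656)
cap_center 0.54 [136.9, 118.2, 360.4, 272.7] ((254.6058349609375, 187.33091735839844), (145.46363830566406, 239.09567260742188), 84.7799072265625)
jar_mouth 0.79 [250.6, 159.3, 312.2, 219.3] ((280.5948791503906, 179.15602111816406), (48.13545227050781, 63.07778549194336), 81.8346176147461)
```

```bash
python3 - <<'E'
from h import *
s,T=tool(); w=imaging.capture('wrist'); W=T@w['hand_eye']; im=w['img'].astype(int)
m=((im.min(2)>150)).astype(np.uint8); m[:160]=0;m[232:]=0;m[:,:240]=0;m[:,320:]=0
red=((im[...,2]>150)&(im[...,1]<80)&(im[...,0]<80)).astype(np.uint8); red[:180]=0; red[215:]=0
ys,xs=np.nonzero(red[:, 270:312]); print('red',xs.min()+270,xs.max()+270,ys.min(),ys.max())
ys,xs=np.nonzero(m); print('white',xs.min(),xs.max(),ys.min(),ys.max())
# top disc: r=24.5 at z=.084
u0=(xs.min()+xs.max())/2
for v in (197,198,199):
    q=atz(w,W,u0,v,.084); print(v,q.round(4),(T[:3,:3].T@(q-T[:3,3])).round(4))
# predict outline for z .084 for centre guess
a=np.linspace(0,2*np.pi,60)
def outl(cx,cy,z): return np.array([proj(w,W,np.array([cx+.0245*np.cos(t),cy+.0245*np.sin(t),z])) for t in a])
for dz in (.0,.002,.004,.006):
    ctr=T[:3,3]+T[:3,2]*dz
    P=outl(ctr[0],ctr[1],.084);Q=outl(ctr[0],ctr[1],.058); print(dz,P.min(0).round(1),P.max(0).round(1),Q.min(0).round(1),Q.max(0).round(1))
E
python3 - <<'E'
import cv2
a=cv2.imread('pics/w6.png')[110:260,190:370]; cv2.imwrite('pics/w6z.png',cv2.resize(a,None,fx=4,fy=4,interpolation=cv2.INTER_CUBIC))
E
```

```text
Traceback (most recent call last):
ValueError: zero-size array to reduction operation minimum which has no identity
```

View pics/w6z.png

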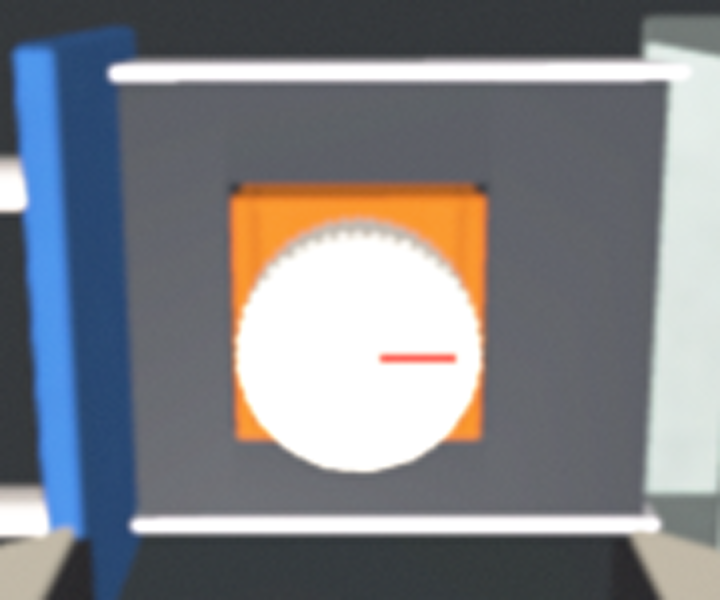

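Run:
```python
from h import *
s,T=tool(); w=imaging.capture('wrist'); W=T@w['hand_eye']
for v in (198,199):
    q=atz(w,W,279.3,v,.084); print(v,q.round(4),(T[:3,:3].T@(q-T[:3,3])).round(4))
a=np.linspace(0,2*np.pi,60)
for dz in (.004,.006,.008,.01,.012):
    ctr=T[:3,3]+T[:3,2]*dz
    P=np.array([proj(w,W,np.array([ctr[0]+.0245*np.cos(t),ctr[1]+.0245*np.sin(t),.084])) for t in a]); print(dz,((P-[189.6,109.6])*4).min(0).round(),((P-[189.6,109.6])*4).max(0).round())
```

```text
198 [ 0.4482 -0.3274  0.084 ] [0.0017 0.1157 0.0023]
199 [ 0.4474 -0.3275  0.084 ] [0.0017 0.1157 0.0015]
0.004 [231. 227.] [471. 459.]
0.006 [231. 217.] [471. 450.]
0.008 [231. 207.] [471. 441.]
0.01 [230. 197.] [471. 432.]
0.012 [230. 187.] [472. 422.]
```

View pics/top7.png

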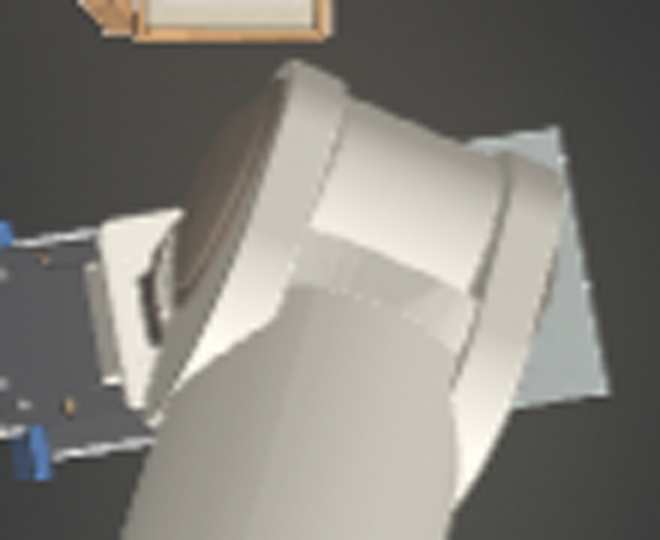

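```bash
python3 -m jog '[0.06,0,0.06,1,64,0,0.2,0,1,64,0,0.2,0,1,64,0,0.2,0,1,64,0,0.2,0,1,64,0,0.2,0,1,64,0,0.2,0,1,64,0,0.2,0,1,64,0,0.2,0,1,64,0,0,0,1,64,0,0,0,0,64,0,0,0,0,64]';python3 see.py 8
python3 - <<'E'
import cv2
a=cv2.imread('pics/w8.png')[130:280,190:370]; cv2.imwrite('pics/w8z.png',cv2.resize(a,None,fx=4,fy=4,interpolation=cv2.INTER_CUBIC))
E
```

```text
clock: 8.52
eef_pos: [0.4479, -0.3284, 0.1518]
eef_rot: [-0.659, 1.818, -1.819]
contact_force: [-0.5, -0.4, -0.0]
finger_gap: 0.0636
8.5167 [ 0.4479 -0.3284  0.1518] heading -140.15 j [ 0.82  0.4  -0.29  1.86  0.14  0.89 -1.99] F [-0.5 -0.4 -0. ] gap 0.0635745954050701
```

View pics/w8.png

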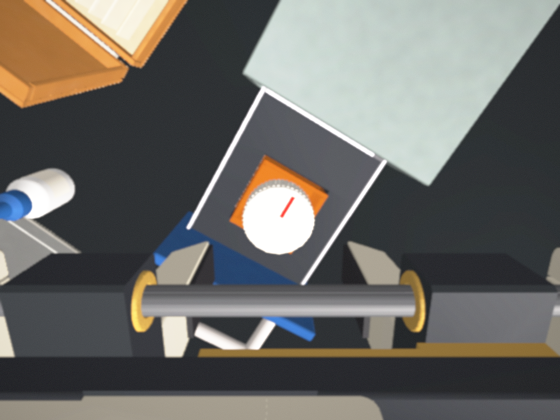

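View pics/w8z.png

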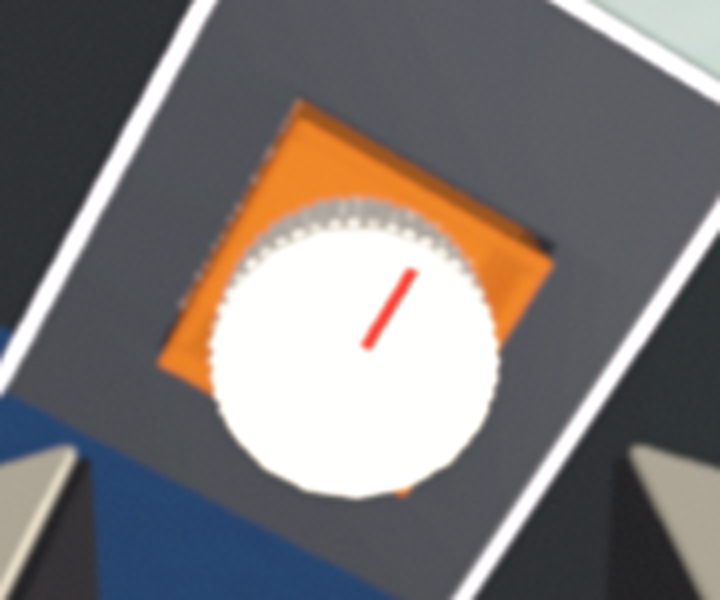

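Run:
```python
from h import *
s,T=tool(); w=imaging.capture('wrist'); W=T@w['hand_eye']
a=np.linspace(0,2*np.pi,90)
for dx,dz in [(0,-.002),(0,0),(0,.002),(0,.004),(-.001,.001)]:
    ctr=T[:3,3]+T[:3,2]*dz+T[:3,0]*dx
    P=np.array([proj(w,W,np.array([ctr[0]+.0245*np.cos(t),ctr[1]+.0245*np.sin(t),.084])) for t in a]); P=(P-[189.6,129.6])*4; print(dx,dz,ctr.round(4),P.min(0).round(),P.max(0).round())
```

```text
0 -0.002 [ 0.4467 -0.3269  0.152 ] [211. 232.] [495. 501.]
0 0 [ 0.448  -0.3285  0.152 ] [211. 220.] [495. 491.]
0 0.002 [ 0.4493 -0.33    0.152 ] [210. 209.] [496. 480.]
0 0.004 [ 0.4506 -0.3315  0.152 ] [210. 197.] [496. 470.]
-0.001 0.001 [ 0.4494 -0.3286  0.152 ] [205. 215.] [490. 486.]
```

```bash
python3 -m jog '[0,0.5,-0.04,0,64,0,0.6,0,0,64,0,0.6,0,0,64,0,0.6,0,0,64,0,0.4,0,0,64,0,0.3,0,0,64,0,0.1,0,0,64,0,0,0,0,64,0,0,0,0,64]';python3 see.py 9
```

```text
clock: 9.37
eef_pos: [0.4474, -0.328, 0.0593]
eef_rot: [-0.656, 1.82, -1.821]
contact_force: [-0.0, 0.1, -0.5]
finger_gap: 0.0642
9.3667 [ 0.4474 -0.328   0.0593] heading -140.34 j [ 0.79  0.54 -0.26  1.92  0.2   0.71 -2.04] F [-0.   0.1 -0.5] gap 0.06420605717359604
```

View pics/w9.png

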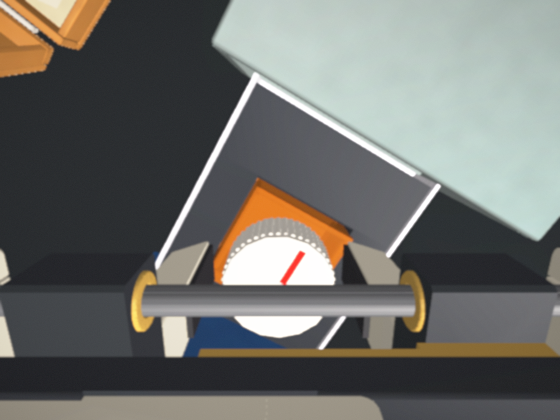

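The cap (cols 222–335) is centred between the fingers, with clear space on both sides. I'll close on it.

```bash
python3 -m jog '[0,0,0,0,40,0,0,0,0,40,0,0,0,0,40,0,0,0,0,40,0,0,0,0,40,0,0,0,0,40]';python3 see.py 10
```

```text
clock: 9.92
eef_pos: [0.4474, -0.328, 0.0593]
eef_rot: [-0.656, 1.82, -1.821]
contact_force: [-1.0, -0.1, 4.6]
finger_gap: 0.0484
9.9167 [ 0.4474 -0.328   0.0593] heading -140.36 j [ 0.79  0.54 -0.26  1.92  0.2   0.71 -2.04] F [-1.  -0.1  4.6] gap 0.04840929070814183
```

```bash
python3 -m jog '[0,-0.002,0,-0.5,40,0,-0.004,0,-0.8,40,0,-0.004,0,-0.8,40,0,-0.004,0,-0.8,40,0,0,0,0,40]';python3 see.py 11
```

```text
clock: 10.38
eef_pos: [0.4476, -0.328, 0.0597]
eef_rot: [-0.882, 1.615, -1.617]
contact_force: [-0.4, 0.9, 5.8]
finger_gap: 0.0487
10.3833 [ 0.4476 -0.328   0.0597] heading -122.71 j [ 0.85  0.55 -0.33  1.91  0.26  0.72 -1.78] F [-0.4  0.9  5.8] gap 0.04871819469697562
```

View pics/w11.png

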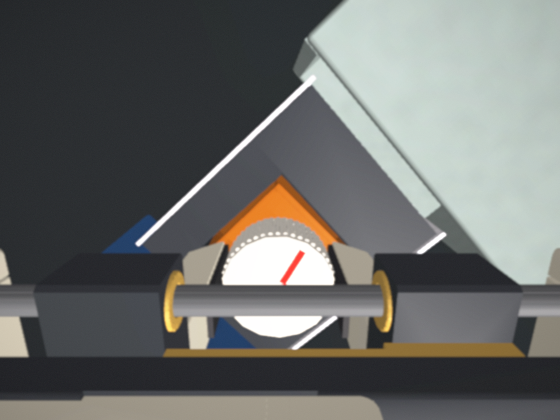

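The stripe stays put in the wrist view while the jar turns, so the cap is turning with the fingers without slipping.

```bash
python3 -m jog '[0,-0.004,0,-0.8,40,0,-0.004,0,-0.8,40,0,-0.004,0,-0.8,40,0,-0.004,0,-0.8,40,0,-0.004,0,-0.8,40,0,-0.004,0,-0.8,40,0,-0.004,0,-0.8,40,0,0,0,0,40]';python3 see.py 12
```

```text
clock: 11.1
eef_pos: [0.4477, -0.3281, 0.0606]
eef_rot: [-1.216, 1.196, -1.199]
contact_force: [0.4, 0.3, 6.2]
finger_gap: 0.0485
11.1 [ 0.4477 -0.3281  0.0606] heading -89.13 j [ 0.96  0.57 -0.47  1.91  0.37  0.75 -1.28] F [0.4 0.3 6.2] gap 0.048478850453726546
```

```bash
python3 -m jog '[0,-0.004,0,-0.8,40,0,-0.004,0,-0.8,40,0,-0.004,0,-0.8,40,0,-0.004,0,-0.8,40,0,-0.004,0,-0.8,40,0,0,0,-0.4,40,0,0,0,0,40,0,0,0,0,40,0,0,0,0,40]';python3 see.py 13
```

```text
clock: 11.9
eef_pos: [0.4471, -0.3278, 0.0607]
eef_rot: [-1.396, 0.856, -0.856]
contact_force: [0.4, 0.3, 2.6]
finger_gap: 0.0486
11.9 [ 0.4471 -0.3278  0.0607] heading -63.05 j [ 1.04  0.6  -0.58  1.91  0.46  0.77 -0.9 ] F [0.4 0.3 2.6] gap 0.048627046031083775
```

View pics/w13.png

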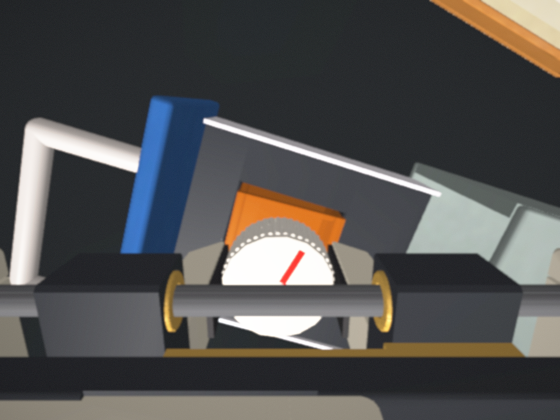

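```bash
python3 -m jog '[0,-0.06,0,0,40,0,-0.1,0,0,40,0,-0.1,0,0,40,0,0,0,0,40]';python3 see.py 14
```

```text
clock: 12.28
eef_pos: [0.4471, -0.3277, 0.0688]
eef_rot: [-1.396, 0.855, -0.855]
contact_force: [0.8, 0.0, -0.3]
finger_gap: 0.0485
12.2833 [ 0.4471 -0.3277  0.0688] heading -62.97 j [ 1.05  0.58 -0.59  1.91  0.45  0.79 -0.89] F [ 0.8  0.  -0.3] gap 0.04854487385740691
```

View pics/w14.png

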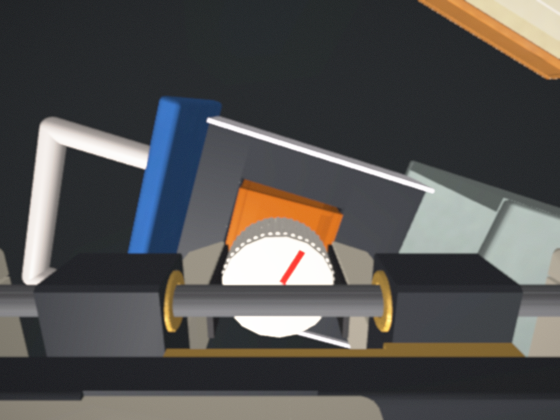

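The vertical force reads −0.3 N and the jar's body looks further away, so it stayed in its seat. I'll keep lifting.

```bash
python3 -m jog '[0,-0.15,0,0,40,0,-0.2,0,0,40,0,-0.2,0,0,40,0,-0.2,0,0,40,0,-0.1,0,0,40,0,0,0,0,40,0,0,0,0,40,0,0,0,0,40]';python3 see.py 15
python3 - <<'E'
from h import *
c=imaging.capture('side'); a=c['img'][140:240,280:400]; cv2.imwrite('pics/s15.png',cv2.resize(a,None,fx=6,fy=6,interpolation=cv2.INTER_CUBIC))
E
```

```text
clock: 13.0
eef_pos: [0.4467, -0.3277, 0.0938]
eef_rot: [-1.396, 0.855, -0.855]
contact_force: [-0.4, 0.1, -0.7]
finger_gap: 0.0485
13.0 [ 0.4467 -0.3277  0.0938] heading -62.97 j [ 1.07  0.55 -0.61  1.89  0.42  0.83 -0.87] F [-0.4  0.1 -0.7] gap 0.04853424582580782
```

View pics/w15.png

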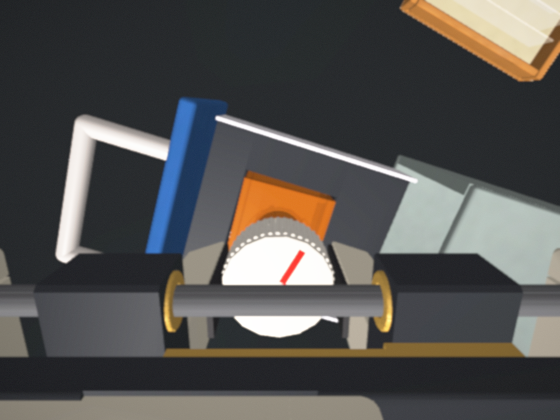

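View pics/s15.png

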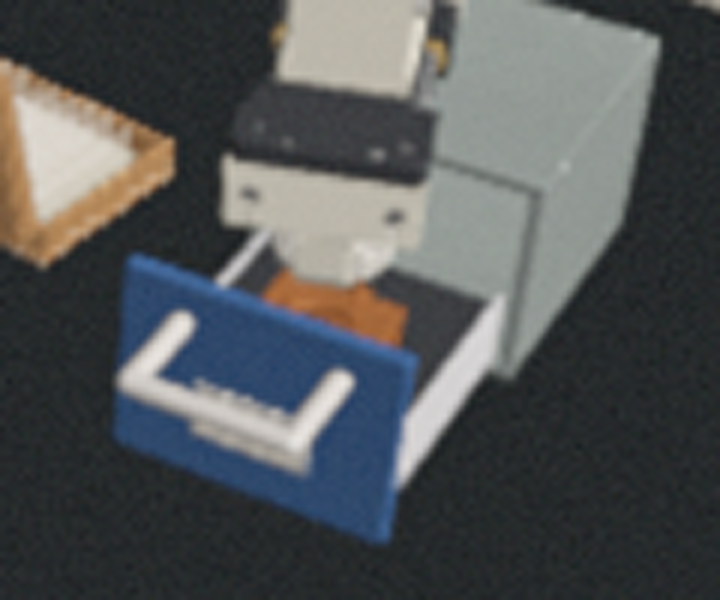

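Run:
```python
from h import *
print(ctrl.sign_off())
s,T=tool(); print(s['clock'],s['eef_pos'],s['finger_gap'],s['contact_force'])
```

```text
the job is handed in; nothing more can be done
None
the job is handed in; nothing more can be done
```

The drawer is open and the cap is off, held above the jar's mouth. I handed the job in at about 13 s; it reports no verdict.

- **Drawer:** I pulled it about 125 mm by its bar handle, until the wrist felt the end stop (about 5.6 N).
- **Cap:** I turned it 77° counter-clockwise in one grasp. The stripe stayed fixed relative to the fingers throughout, so the grip did not slip. I then lifted it 34.5 mm straight up.

**Last checks:**
- **Cap height:** the underside is about 18.5 mm above the rim, worked out from the tool height rather than measured directly.
- **Grip:** the opening is steady at 48.5 mm and the tool points straight down. I did not measure the cap's tilt separately.
- **Jar:** the wrist force was −0.7 N. That fits the cap alone; with the jar it would be about −2.4 N. The side and wrist pictures show the jar still in its pocket and the drawer open.
- **Dropper bottle, dish and forceps:** the arm's path kept away from them, but I did not re-measure their positions at the end.

No check failed. One disagreement came up early: the cabinet's 150 mm depth only fitted the pictures when I counted the drawer front in it. The wrist camera then confirmed the handle position to about 2 mm.

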